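# Put the mixed-up canister lids back by colour

## Task

After the washing-up the lids of the four storage canisters were mixed up, and the blue one still lies in the brown tray. Put every lid back, fully seated, on the canister of its own colour, leaving the canisters standing where they are. Keep the clean lids off the worktop - park one only on an open canister or in the tray - and set lids down rather than dropping them.

Things in the scene. Friction and masses are not known exactly. Their poses are not given: they have to be found in the camera images.
- lid_red: loose brick-red ceramic lid, at the start on the green canister. Origin: centre of the underside of its cream plug, z up. Above it: plug 0-18 mm (66 mm diameter, 56 at the foot), flange 18-26 mm (90 mm diameter), knob 26-56 mm (24-28 mm diameter, to grip). About 0.12 kg. All lids are of one size and fit any canister, with 5 mm play to each side
- lid_green: loose sage-green ceramic lid, at the start on the yellow canister. Origin: centre of the underside of its cream plug, z up. Above it: plug 0-18 mm (66 mm diameter, 56 at the foot), flange 18-26 mm (90 mm diameter), knob 26-56 mm (24-28 mm diameter, to grip). About 0.12 kg. All lids are of one size and fit any canister, with 5 mm play to each side
- lid_yellow: loose mustard-yellow ceramic lid, at the start on the red canister. Origin: centre of the underside of its cream plug, z up. Above it: plug 0-18 mm (66 mm diameter, 56 at the foot), flange 18-26 mm (90 mm diameter), knob 26-56 mm (24-28 mm diameter, to grip). About 0.12 kg. All lids are of one size and fit any canister, with 5 mm play to each side
- lid_blue: loose dark-blue ceramic lid, at the start lying in the brown tray. Origin: centre of the underside of its cream plug, z up. Above it: plug 0-18 mm (66 mm diameter, 56 at the foot), flange 18-26 mm (90 mm diameter), knob 26-56 mm (24-28 mm diameter, to grip). About 0.12 kg. All lids are of one size and fit any canister, with 5 mm play to each side
- canister_red: loose brick-red ceramic canister, 85 mm high, 110 mm in diameter, closed at the start by a lid of another colour; 0.55 kg. Origin: centre of its underside, z up. Round mouth 76 mm wide inside, 88 mm outside, rim 85 mm above the origin. A lid is seated when its flange rests on the rim: lid origin 67 mm above the canister's origin
- canister_green: loose sage-green ceramic canister, 100 mm high, 110 mm in diameter, closed at the start by a lid of another colour; 0.55 kg. Origin: centre of its underside, z up. Round mouth 76 mm wide inside, 88 mm outside, rim 100 mm above the origin. A lid is seated when its flange rests on the rim: lid origin 82 mm above the canister's origin
- canister_yellow: loose mustard-yellow ceramic canister, 115 mm high, 110 mm in diameter, closed at the start by a lid of another colour; 0.55 kg. Origin: centre of its underside, z up. Round mouth 76 mm wide inside, 88 mm outside, rim 115 mm above the origin. A lid is seated when its flange rests on the rim: lid origin 97 mm above the canister's origin
- canister_blue: loose dark-blue ceramic canister, 130 mm high, 110 mm in diameter, open at the start; 0.55 kg. Origin: centre of its underside, z up. Round mouth 76 mm wide inside, 88 mm outside, rim 130 mm above the origin. A lid is seated when its flange rests on the rim: lid origin 112 mm above the canister's origin
- tray: loose dark brown tray, 131 x 191 x 23 mm (its own x, y, z), floor 4 mm above the origin, 94 x 154 mm inside. Origin: centre of its underside. (Round about: a tiled wall rises behind the right part of the worktop, its face at x = 0.68 m wherever y is below -0.14 m, and a cooker hood hangs 0.65 m up over y above 0.31 m, x above 0.5 m: keep the arm clear of both)

How it is judged:
By the outcome, as a careful person would: the job done as asked, in the order asked, and still so for the second after the job is handed in, with the robot touching nothing.
It also fails if it takes over 112 s, if anything falls off the work surface, if the arm or the gripper's body presses on something with over 40 N, if the wrist force passes 120 N, or if a joint passes its speed limit or range.

## Robot

A 7-joint arm with a two-finger parallel gripper is mounted at the origin on a cart in front of the work surface, level with it; the furniture and walls round the work are solid. World frame = base frame: x ahead of the robot, y to its left, z up, the work surface at z = 0. Lengths are in mm, angles in rad, forces in N, time in s.
With the tool pointing down it reaches from about 400 to 875 mm from the base axis. Payload 4.4 kg.
Tool frame: the origin (TCP) lies midway between the tips of the shut fingers; the grasp point (between the pads) lies 19 mm behind it; z points along the fingers, y is the line along which they close (so a half turn about z gives the same grasp; the last joint's range is limited). The gripper opens to 85 mm and grips with 20 to 120 N. Pads are 22 mm wide; open, the fingers measure 114 mm over their backs; the gripper's body (76 mm by 85 mm) begins 54 mm behind the grasp point. The pads swing forward as they close: fully open they stand 13 mm farther back than shut.
Start: joints at [-1.167, 0.628, 0.038, 1.517, -0.027, 0.996, -0.02], TCP at [294.24, 579.604, 231.313] pointing down, gripper open.
Joint ranges: [-3.06, 3.06], [-0.37, 2.12], [-1.25, 1.32], [0.18, 2.47], [-1.1, 4.24], [0.23, 1.98], [-2.94, 2.94]. Speed limits (rad/s): [2.57, 2.57, 3.14, 3.14, 3.14, 3.14, 3.14].

## Interface

Orientations are given as [roll, pitch, yaw] about the fixed x, y, z axes, in that order (R = Rz(yaw) Ry(pitch) Rx(roll)).
In Python, from cell import readout, optics, order gives the robot as it stands.
- The arm moves only by the shell command python3 -m jog 'ROWS'. ROWS is a JSON object of lists of equal length, an entry for each row: "claw": the opening, from 0 (shut) to 1 (fully open); "xyz": the shift along the tool's x, y, z each as a share of 0.1 m, from -1 to 1, a list of three; "twist": the turn, a rotation vector about the tool's x, y, z each as a share of 180 degrees, from -1 to 1, a list of three. A call has 1 to 12 rows; each row shifts and turns the commanded pose from where the row before left it, along the tool's axes as they then stand; what a row does not reach is not made up. A row lasts 1/8 s, in which the tool goes at most 62.5 mm and 10.7 degrees, less where a joint would pass 70% of its speed; a pose out of reach is approached as far as the arm can. A call with a number of a shift or a turn outside -1 to 1 is refused whole. A call with a gripper value outside its range is refused whole. The fingers move at their own pace and stop on an object; the grip force is fixed at half the most. Time passes only in rows, so rows that do not move let the fingers close. It gives the time, the measured TCP pose, the force, the opening and the grip force at its end, in the units of the state.
- readout.read_state(): the state, without advancing time (a new reading comes with each control period).
- optics.get_image(name): name is "side" or "top"; returns a dict with "color" (420x560x3 uint8, red, green, blue), "fovy" (degrees; the focal length in pixels is half the picture's height over the tangent of half this angle, whatever the lens; pixels are square), "cx", "cy" (the principal point, pixels), "view" (4x4, takes a point from world to camera coordinates). Camera axes: x right, y up, looking along -z (the intrinsics and any distortion apply to the point x, -y, -z); pixel columns grow to the right and rows downward; lengths in mm; the calibration is good to about 2 mm. A picture is of the moment at which its call begins. There is no depth.
- order.finish_job(): hands the job in; it is judged then, once.
Trained networks look in the newest picture that a camera, given by its name, has taken for a name from the list of things; names that differ only in an ending like _2 or _b are one class to them, and where a whole thing is asked for, a point or a joint stands for the part that bears it (a point fixed in the world has none). Each returns a list of dicts, best first, with "score" (0 to 1); they miss things now and then, are a little off and sometimes report something else, mostly with a low value. They report only what shows in the picture. A call takes as long as a camera call.
- optics.boxes_of(camera, label): "rect" ([left, top, width, height] in pixels, round what is visible of it).
The state is a dict: "clock": time; "qpos": joint angles; "qd": joint speeds; "tau": joint torques, N m; "eef_pos": TCP position; "tool_rot": TCP orientation; "force": force on the tool from outside, world axes, zero at the start; "torque": the same for the moment, N m; "width": finger opening in mm; "gripper_force": force on a finger pad.
Only numpy, scipy, OpenCV 4.12 (cv2) and the standard library are available. Lean on these libraries where they do the work, as an engineer would, in place of code of your own. Each camera call takes 0.05 s, during which the arm holds its last target. There are 200 camera calls.

## Working session

There is one attempt and no reset: what is moved stays moved. The work goes in short steps, Python scripts to look and compute and a shell command to move; the robot and the scene stay as the last step left them, time stands still between calls to the robot, and variables do not carry over. Pictures are saved under pics/ and viewed, at most 14 in all, crops included, and the job is handed in when it is done.

```bash
ls; mkdir -p pics; python3 - <<'E'
from cell import readout, optics
import cv2, json
s=readout.read_state(); print(s)
for n in("side","top"):
    im=optics.get_image(n); cv2.imwrite(f"pics/{n}0.png",im["color"][:,:,::-1]); print(n,{k:(v.tolist() if hasattr(v,'tolist') else v) for k,v in im.items() if k!="color"})
    for l in["lid_red","lid_green","lid_yellow","lid_blue","canister_red","canister_green","canister_yellow","canister_blue","tray"]:
        print(l,[([round(x) for x in d["rect"]],round(d["score"],2)) for d in optics.boxes_of(n,l)][:3])
E
```

```text
pics
{'clock': 0.0, 'qpos': array([-1.16678756,  0.62936302,  0.03845473,  1.51834313, -0.02702129,
        0.99629666, -0.02000247]), 'qd': array([-1.76474408e-03,  1.91803423e-03,  2.28778880e-03,  1.34644865e-03,
       -2.32126438e-03, -5.00762759e-05,  3.79909599e-04]), 'tau': array([ 9.46000146e-04, -5.63415492e+01,  1.22608557e+00, -1.93441433e+01,
        1.09411959e-02,  1.02266326e-02,  1.05311403e-05]), 'eef_pos': array([293.96272103, 579.04216148, 230.38632305]), 'tool_rot': array([-3.13970082e+00,  1.50229012e-05,  2.67176007e+00]), 'force': array([-0.13854505,  0.16466039,  0.16994992]), 'torque': array([ 0.01944573, -0.00512628, -0.02232926]), 'gripper_force': 0.0, 'width': 85.72588419601472}
side {'fovy': 53.87177050446187, 'cx': 280.27253637312197, 'cy': 209.15246385522366, 'view': [[0.9982832028537709, 0.05548479294498249, -0.01876391888358115, -504.2562522319089], [-0.011585169305616632, 0.5010772613761323, 0.8653250036743162, -11.951727320283975], [0.05741455174585441, -0.8636220330003443, 0.5008598140839159, -1036.7722522651993], [0.0, 0.0, 0.0, 1.0]]}
lid_red [(
[... 470 characters left out ...]
96824736971796, -0.023579466404043365, -86.5750899444628], [0.9861969083434005, -0.01266012276096621, 0.165092032713865, -533.1472661652025], [-0.16533813059040547, -0.021786993238290052, 0.9859962624160927, -1227.3222859242019], [0.0, 0.0, 0.0, 1.0]]}
lid_red [([216, 161, 34, 37], 0.69)]
lid_green [([217, 164, 31, 33], 0.71), ([299, 189, 32, 37], 0.62)]
lid_yellow [([157, 179, 31, 37], 0.68)]
lid_blue [([354, 209, 51, 47], 0.56), ([205, 241, 29, 31], 0.55)]
canister_red [([177, 231, 75, 52], 0.72), ([155, 179, 43, 44], 0.67)]
canister_green [([219, 163, 35, 44], 0.95), ([154, 182, 35, 33], 0.47)]
canister_yellow [([287, 185, 47, 48], 0.59)]
canister_blue [([356, 206, 48, 51], 0.76)]
tray []
```

View pics/side0.png

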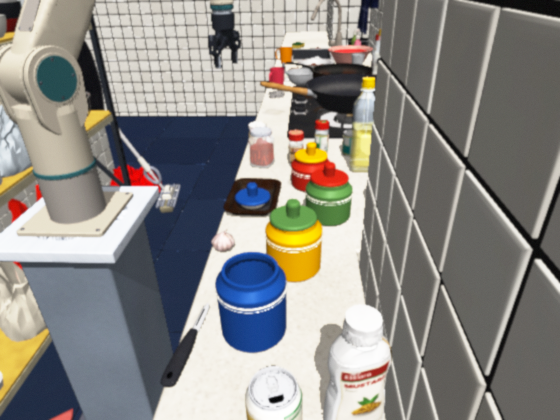

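View pics/top0.png

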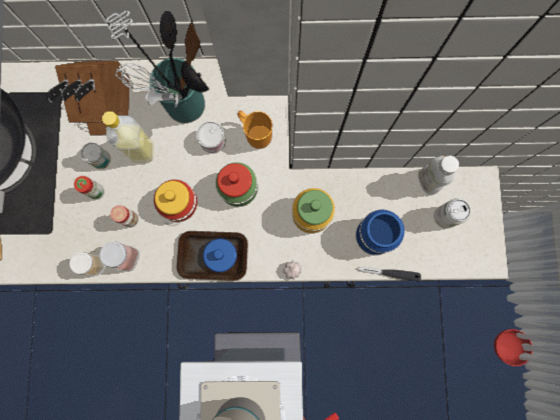

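The side view shows the lidded red (310,165), green (328,195) and yellow (293,240) canisters, the open blue one (251,300), and the blue lid in the tray (252,195). The top view shows knobs near (174,196) yellow, (235,178) red, (315,205) green and (218,254) blue, with the open blue canister at (380,231). I'll zoom in to get precise pixels.

```bash
python3 - <<'E'
import cv2
a=cv2.imread("pics/side0.png"); b=cv2.imread("pics/top0.png")
def crop(im,x,y,w,h,k,n):
    c=cv2.resize(im[y:y+h,x:x+w],None,fx=k,fy=k,interpolation=cv2.INTER_CUBIC)
    for i in range(0,w,10): cv2.line(c,(i*k,0),(i*k,12 if (x+i)%50==0 else 5),(255,0,255),1); (x+i)%50==0 and cv2.putText(c,str(x+i),(i*k,24),0,.4,(255,0,255))
    for i in range(0,h,10): cv2.line(c,(0,i*k),(12 if (y+i)%50==0 else 5,i*k),(255,0,255),1); (y+i)%50==0 and cv2.putText(c,str(y+i),(14,i*k),0,.4,(255,0,255))
    cv2.imwrite(n,c)
crop(a,200,130,170,150,4,"pics/sc.png"); crop(b,140,150,270,140,3,"pics/tc.png")
E
```

```text
(no output)
```

View pics/sc.png

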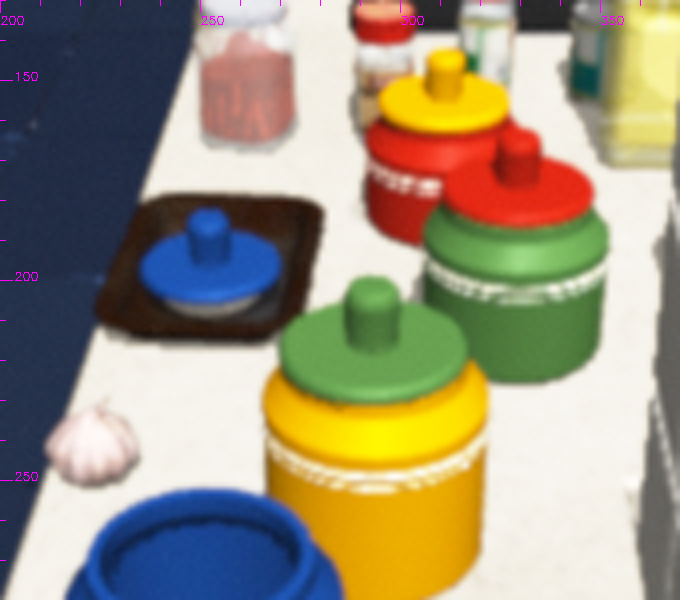

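View pics/tc.png

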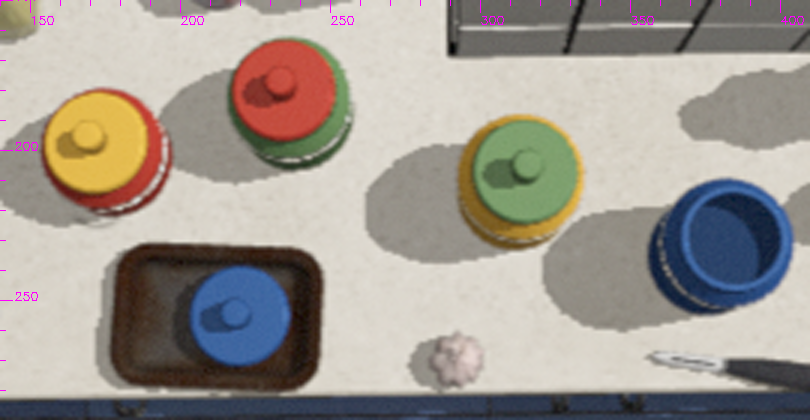

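The crops give clear knob tops and flange centres in both views. I'll triangulate those, plus the blue rim from segmentation, and check the heights.

```bash
cat > h.py <<'E'
import numpy as np, cv2
from cell import optics
from scipy.optimize import least_squares
def cam(n):
    im=optics.get_image(n); f=210/np.tan(np.radians(im["fovy"]/2)); return im["color"],f,im["cx"],im["cy"],np.array(im["view"])
def proj(c,p):
    p=np.atleast_2d(p); q=p@c[4][:3,:3].T+c[4][:3,3]; return np.c_[c[2]+c[1]*q[:,0]/-q[:,2], c[3]-c[1]*q[:,1]/-q[:,2]]
def tri(cs,ps,x0=(550,0,80)):
    r=least_squares(lambda X:np.concatenate([proj(c,X)[0]-p for c,p in zip(cs,ps)]),x0); return r.x,np.abs(r.fun).max()
def ell(c,x,y,z,r):
    a=np.linspace(0,2*np.pi,60); return proj(c,np.c_[x+r*np.cos(a),y+r*np.sin(a),0*a+z])
E
cat > m.py <<'E'
from h import *
S=cam("side");T=cam("top")
s=lambda x,y:np.array([(x+.5)/4-.5+200,(y+.5)/4-.5+130]); t=lambda x,y:np.array([(x+.5)/3-.5+140,(y+.5)/3-.5+150])
for n,a,b in [("yel fl",s(444,102),t(96,141)),("yel kn",s(446,57),t(89,136)),("red fl",s(518,190),t(283,89)),("red kn",s(519,136),t(281,83)),
 ("grn fl",s(373,348),t(527,170)),("grn kn",s(373,285),t(526,164)),("blu fl",s(211,264),t(241,315)),("blu kn",s(209,216),t(236,312))]:
    X,e=tri([S,T],[a,b]); print(n,X.round(1),e.round(2))
for n,c in(("side",S),("top",T)): cv2.imwrite(f"pics/{n}1.png",c[0][:,:,::-1])
E
python3 m.py
```

```text
yel fl [578.  170.8  89.6] 0.26
yel kn [577.2 169.3 121.6] 0.86
red fl [619.    6.5 103.6] 0.41
red kn [617.    4.7 138. ] 0.95
grn fl [ 541.7 -200.6  121. ] 0.33
grn kn [ 541.4 -197.6  152.8] 0.58
blu fl [431.1  51.3  29. ] 0.53
blu kn [431.3  51.2  62.7] 0.69
```

```bash
cat > fit.py <<'E'
from h import *
def backz(c,p,z,x0=(550,0)):
    return least_squares(lambda X:proj(c,[X[0],X[1],z])[0]-p,x0).x
if __name__=="__main__":
    S=cam("side");T=cam("top")
    xy=backz(T,[385.3,230],130); print(xy,proj(S,[*xy,130]))
    out=[]
    for c,(x,y,w,h,k) in((S,(200,135,170,220,2.7)),(T,(140,150,270,140,2))):
        big=cv2.resize(c[0][:,:,::-1].copy(),None,fx=4,fy=4,interpolation=cv2.INTER_CUBIC)
        for (X,Y,z,r) in[(*xy,130,44),(*xy,130,38),(*xy,0,55),(578,170,93,45),(578,170,0,55),(618,5.5,108,45),(618,5.5,0,55),(541.5,-199,123,45),(541.5,-199,0,55),(431.2,51.2,30,45)]:
            cv2.polylines(big,[np.int32(ell(c,X,Y,z,r)*4+2)],True,(255,0,255),1,cv2.LINE_AA)
        out.append(cv2.resize(big[y*4:(y+h)*4,x*4:(x+w)*4],None,fx=k/4,fy=k/4,interpolation=cv2.INTER_AREA) if 0 else big[y*4:(y+h)*4,x*4:(x+w)*4])
    cv2.imwrite("pics/ovs.png",cv2.resize(out[0],None,fx=.68,fy=.68)); cv2.imwrite("pics/ovt.png",cv2.resize(out[1],None,fx=.74,fy=.74))
E
python3 fit.py
```

```text
[ 477.52860081 -370.81973542] [[246.78404242 269.29274159]]
```

View pics/ovs.png

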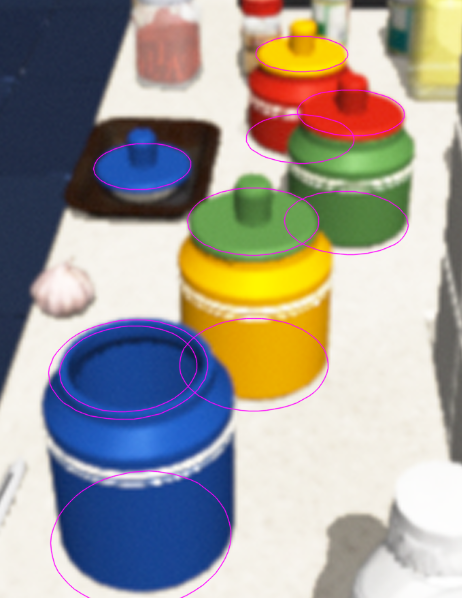

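View pics/ovt.png

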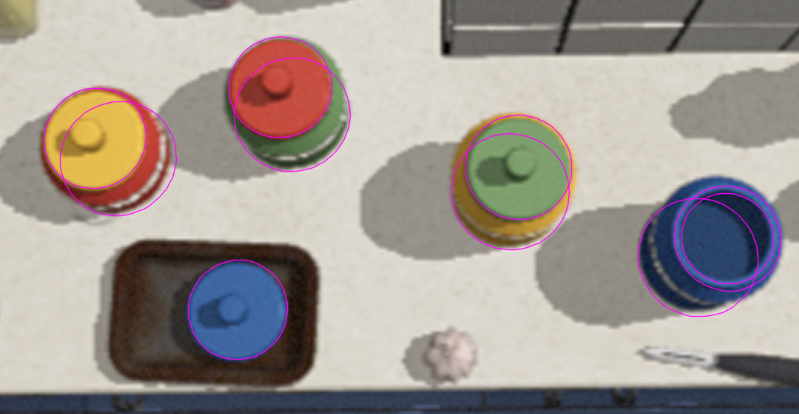

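The overlays fit the lids well. The blue canister's ring sits a few mm off, so I'll refine all of them with an edge-contrast fit across both views.

```bash
cat > ref.py <<'E'
from h import *
from scipy.ndimage import map_coordinates
from scipy.optimize import differential_evolution
def score(cs,x,y,z,r):
    v=0
    for c in cs:
        A=[np.array([map_coordinates(c[0][:,:,k].astype(float),ell(c,x,y,z,R)[:,::-1].T,order=1) for k in range(3)]) for R in(r-2.5,r+2.5)]
        d=np.abs(A[1]-A[0]).sum(0); v+=np.minimum(d,120).mean()
    return v
def refine(cs,x,y,z,r,w=9):
    o=differential_evolution(lambda p:-score(cs,x+p[0],y+p[1],z,r),[(-w,w)]*2,seed=1,maxiter=40,popsize=12); return (np.array([x,y])+o.x).round(1),round(-o.fun,1)
if __name__=="__main__":
    S=cam("side");T=cam("top")
    for n,a in dict(yel=(578,170,93,45),red=(618,5.5,108,45),grn=(541.5,-199,123,45),blu=(431.2,51.2,30,45),BLUin=(480,-370,130,38),BLUout=(480,-370,130,44)).items():
        print(n,[refine(c,*a) for c in([S,T],[S],[T])])
E
python3 ref.py
```

```text
yel [(array([578.9, 169.6]), np.float64(197.3)), (array([579. , 163.4]), np.float64(88.4)), (array([574.8, 171.1]), np.float64(119.9))]
red [(array([617.5,   4.1]), np.float64(189.1)), (array([619.8,  -3.2]), np.float64(92.1)), (array([617.6,   4.7]), np.float64(118.6))]
grn [(array([ 540.7, -203.1]), np.float64(204.4)), (array([ 540.6, -204.9]), np.float64(98.1)), (array([ 540.8, -201.3]), np.float64(114.0))]
blu [(array([430.9,  50.9]), np.float64(199.5)), (array([432.7,  49. ]), np.float64(87.6)), (array([428.6,  51.8]), np.float64(119.8))]
BLUin [(array([ 480.8, -368.4]), np.float64(206.1)), (array([ 481.1, -368. ]), np.float64(96.3)), (array([ 480.3, -369.1]), np.float64(115.2))]
BLUout [(array([ 481.3, -370.1]), np.float64(181.9)), (array([ 481.6, -367.7]), np.float64(95.4)), (array([ 475.5, -374.5]), np.float64(94.9))]
```

Measured positions in mm, with heights matching the spec:

| Thing | x, y |
|---|---|
| Yellow lid | 578, 170 |
| Red lid | 617.5, 4.5 |
| Green lid | 541, -201 |
| Blue lid | 431, 51 |
| Open blue canister mouth | 481, -369 |

Order of moves:
1. Green lid to the blue canister (parked there)
2. Yellow lid to yellow
3. Red lid to red
4. Green lid to green
5. Blue lid to blue

I'll turn the tool to yaw 90° first, so tool x = +y world, tool y = +x world and tool z is down.

```bash
python3 -m jog '{"claw":[0.6,0.6,0.6,0.6,0.6,0.6,0.6,0.6,0.6,0.6,0.6,0.6],"xyz":[[0,0,0],[0,0,0],[0,0,0],[0,0,0],[0,0,0],[0,0,0],[0,0,0],[-0.48,0.15,0],[-0.48,0.15,0],[-0.48,0.15,0],[-0.48,0.15,0],[-0.48,0.15,0]],"twist":[[0,0,0.05],[0,0,0.05],[0,0,0.05],[0,0,0.05],[0,0,0.05],[0,0,0.05],[0,0,0.05],[0,0,0],[0,0,0],[0,0,0],[0,0,0],[0,0,0]]}'
```

```text
clock: 2.8
eef_pos: [370.1, 338.3, 231.6]
tool_rot: [3.141, -0.001, 1.572]
force: [0.9, -0.2, -0.9]
width: 51.3
gripper_force: 0.0
```

```bash
python3 -m jog '{"claw":[0.6,0.6,0.6,0.6,0.6,0.6,0.6,0.6,0.6,0.6,0.6,0.6],"xyz":[[-0.49,0.155,0],[-0.49,0.155,0],[-0.49,0.155,0],[-0.49,0.155,0],[-0.49,0.155,0],[-0.49,0.155,0],[-0.49,0.155,0],[-0.49,0.155,0],[-0.49,0.155,0],[-0.49,0.155,0],[-0.49,0.155,0],[0,0,0]],"twist":[[0,0,0],[0,0,0],[0,0,0],[0,0,0],[0,0,0],[0,0,0],[0,0,0],[0,0,0],[0,0,0],[0,0,0],[0,0,0],[0,0,0]]}'
```

```text
clock: 4.3
eef_pos: [541.0, -204.5, 231.5]
tool_rot: [3.14, 0.004, 1.565]
force: [0.1, 1.0, 0.9]
width: 51.5
gripper_force: 0.0
```

```bash
python3 -m jog '{"claw":[0.6,0.6,0.6,0.6,0.6,0,0,0,0,0,0,0],"xyz":[[0.03,0,0.3],[0,0,0.3],[0,0,0.3],[0,0,0.14],[0,0,0],[0,0,0],[0,0,0],[0,0,0],[0,0,0],[0,0,0],[0,0,0],[0,0,0]],"twist":[[0,0,0],[0,0,0],[0,0,0],[0,0,0],[0,0,0],[0,0,0],[0,0,0],[0,0,0],[0,0,0],[0,0,0],[0,0,0],[0,0,0]]}'
```

```text
clock: 5.8
eef_pos: [541.7, -196.3, 128.7]
tool_rot: [3.139, 0.0, 1.572]
force: [-1.2, 0.3, 6.3]
width: 24.0
gripper_force: 59.1
```

```bash
python3 -m jog '{"claw":[0,0,0,0,0,0],"xyz":[[0,0,-0.15],[0,0,-0.25],[0,0,-0.25],[0,0,-0.25],[0,0,-0.14],[0,0,0]],"twist":[[0,0,0],[0,0,0],[0,0,0],[0,0,0],[0,0,0],[0,0,0]]}'
python3 - <<'E'
from ref import *
from cell import readout
S=cam("side");T=cam("top"); p=readout.read_state()["eef_pos"]; print(p.round(1))
print("lid",refine([S,T],p[0],p[1],p[2]-4,45,8),"YELin",refine([S,T],541,-201,115,38),"BLUin",refine([S,T],481,-369,130,38))
o=[]
for c,x,y in((S,200,130),(T,240,140)):
    b=cv2.resize(c[0][:,:,::-1].copy(),None,fx=4,fy=4,interpolation=cv2.INTER_CUBIC)
    for a in((541,-201,115,38),(481,-369,130,38),(p[0],p[1],p[2]-4,45)): cv2.polylines(b,[np.int32(ell(c,*a)*4+2)],True,(255,0,255),1,cv2.LINE_AA)
    o.append(b[y*4:y*4+800,x*4:x*4+700])
cv2.imwrite("pics/lift.png",cv2.resize(np.hstack(o),(800,457)))
E
```

```text
clock: 6.55
eef_pos: [541.3, -196.2, 232.4]
tool_rot: [3.14, 0.001, 1.572]
force: [-0.4, 0.9, -1.9]
width: 24.6
gripper_force: 59.0
[ 540.3 -195.7  230.7]
lid (array([ 541.4, -201.5]), np.float64(116.4)) YELin (array([ 540.8, -193.3]), np.float64(90.7)) BLUin (array([ 480.9, -368.3]), np.float64(205.3))
```

View pics/lift.png

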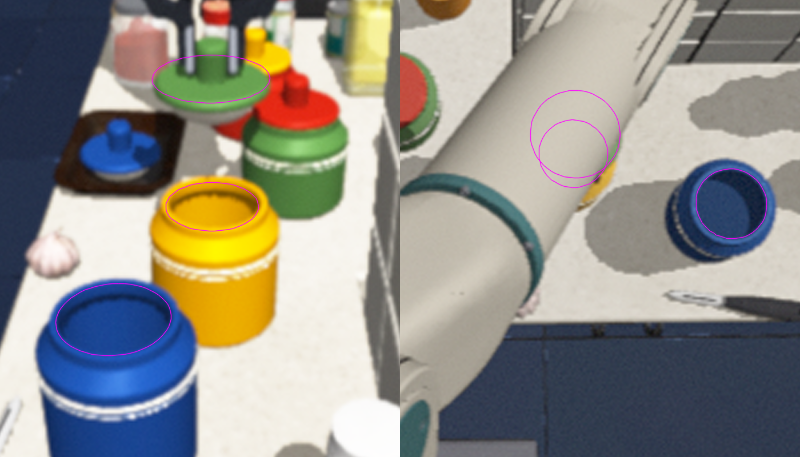

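```bash
python3 -m jog '{"claw":[0,0,0,0,0,0,0,0,0],"xyz":[[-0.42,-0.15,0],[-0.42,-0.15,0],[-0.42,-0.15,0],[-0.42,-0.15,0],[0,0,0.15],[0,0,0.2],[0,0,0.15],[0,0,0],[0,0,0]],"twist":[[0,0,0],[0,0,0],[0,0,0],[0,0,0],[0,0,0],[0,0,0],[0,0,0],[0,0,0],[0,0,0]]}'; python3 - <<'E'
from ref import *
from cell import readout
S=cam("side"); p=readout.read_state()["eef_pos"]
print("lid",p,refine([S],p[0],p[1]-4,p[2]-4,45,8))
E
```

```text
clock: 7.78
eef_pos: [481.5, -364.1, 181.5]
tool_rot: [3.141, 0.0, 1.573]
force: [-0.2, -0.8, -1.3]
width: 24.1
gripper_force: 59.0
lid [ 481.59135403 -364.257617    181.86848819] (array([ 482.4, -372. ]), np.float64(103.3))
```

```bash
python3 -m jog '{"claw":[0,0,0,0,0,0,0],"xyz":[[0,0,0.12],[0,0,0.12],[0,0,0.07],[0,0,0.04],[0,0,0.03],[0,0,0],[0,0,0]],"twist":[[0,0,0],[0,0,0],[0,0,0],[0,0,0],[0,0,0],[0,0,0],[0,0,0]]}'
```

```text
clock: 8.7
eef_pos: [481.0, -364.2, 143.8]
tool_rot: [3.141, 0.0, 1.572]
force: [-1.5, 1.2, 3.0]
width: 23.7
gripper_force: 59.3
```

```bash
python3 -m jog '{"claw":[0.6,0.6,0.6,0.6,0.6,0.6,0.6,0.6,0.6,0.6,0.6,0.6],"xyz":[[0,0,0],[0,0,0],[0,0,0],[0,0,-0.2],[0,0,-0.3],[0,0,-0.36],[0.45,0.08,0],[0.45,0.08,0],[0.45,0.08,0],[0.45,0.08,0],[0.45,0.08,0],[0.45,0.08,0]],"twist":[[0,0,0],[0,0,0],[0,0,0],[0,0,0],[0,0,0],[0,0,0],[0,0,0],[0,0,0],[0,0,0],[0,0,0],[0,0,0],[0,0,0]]}'
python3 - <<'E'
from ref import *
S=cam("side");T=cam("top")
print("lid on blue",refine([S],481,-369,138,45,8),"YELin",refine([S,T],541,-199,115,38,8), "YEL top",refine([T],541,-199,115,38,8))
E
```

```text
clock: 10.2
eef_pos: [529.0, -92.6, 229.4]
tool_rot: [3.141, 0.0, 1.572]
force: [-0.4, -0.1, 0.4]
width: 51.1
gripper_force: 0.0
lid on blue (array([ 483. , -370.3]), np.float64(112.8)) YELin (array([ 542. , -196.6]), np.float64(194.9)) YEL top (array([ 542.3, -198.2]), np.float64(119.8))
```

```bash
python3 -m jog '{"claw":[0.6,0.6,0.6,0.6,0.6,0.6,0.6,0.6,0.6,0.6,0.6,0.6],"xyz":[[0.437,0.08,0],[0.437,0.08,0],[0.437,0.08,0],[0.437,0.08,0],[0.437,0.08,0],[0.437,0.08,0],[0,0,0],[0,0,0.2],[0,0,0.3],[0,0,0.2],[0,0,0],[0,0,0]],"twist":[[0,0,0],[0,0,0],[0,0,0],[0,0,0],[0,0,0],[0,0,0],[0,0,0],[0,0,0],[0,0,0],[0,0,0],[0,0,0],[0,0,0]]}'
```

```text
clock: 11.8
eef_pos: [577.1, 167.3, 160.1]
tool_rot: [3.14, 0.0, 1.571]
force: [-0.0, -0.1, 0.7]
width: 51.3
gripper_force: 0.0
```

Down 62 mm with +2 in y, then close and lift.

```bash
python3 -m jog '{"claw":[0.6,0.6,0.6,0.6,0.6,0,0,0,0,0,0],"xyz":[[0.025,0.01,0.2],[0,0,0.2],[0,0,0.15],[0,0,0.07],[0,0,0],[0,0,0],[0,0,0],[0,0,0],[0,0,0],[0,0,0],[0,0,0]],"twist":[[0,0,0],[0,0,0],[0,0,0],[0,0,0],[0,0,0],[0,0,0],[0,0,0],[0,0,0],[0,0,0],[0,0,0],[0,0,0]]}'
```

```text
clock: 13.18
eef_pos: [578.0, 170.8, 98.2]
tool_rot: [3.14, -0.001, 1.572]
force: [-0.6, -0.3, 5.4]
width: 23.7
gripper_force: 59.1
```

```bash
python3 -m jog '{"claw":[0,0,0,0,0,0,0],"xyz":[[0,0,-0.15],[0,0,-0.25],[0,0,-0.3],[0,0,-0.3],[0,0,-0.3],[0,0,0],[0,0,0]],"twist":[[0,0,0],[0,0,0],[0,0,0],[0,0,0],[0,0,0],[0,0,0],[0,0,0]]}'
python3 - <<'E'
from ref import *
from cell import readout
S=cam("side");T=cam("top"); p=readout.read_state()["eef_pos"]; print(p.round(1))
print("lid",refine([S],p[0],p[1],p[2]-5,45,8),"REDin",refine([S],578,170,85,38,8),"RED T",refine([T],578,170,85,38,8))
cv2.imwrite("pics/lift2.png",np.hstack([S[0][100:320,180:380,::-1],T[0][140:360,140:400,::-1]]))
E
```

```text
clock: 14.05
eef_pos: [576.5, 170.7, 226.7]
tool_rot: [-3.14, 0.0, 1.572]
force: [-0.6, 0.7, -1.1]
width: 23.8
gripper_force: 59.0
[576.3 170.6 226. ]
lid (array([578. , 162.6]), np.float64(84.5)) REDin (array([580.1, 178. ]), np.float64(60.2)) RED T (array([571.6, 172.2]), np.float64(71.0))
```

View pics/lift2.png

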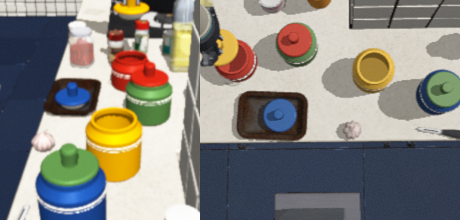

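The picture shows the yellow lid held, the green lid seated on the blue canister at (68,160), and the yellow canister open. I'm carrying the yellow lid over.

```bash
python3 -m jog '{"claw":[0,0,0,0,0,0,0,0,0,0,0,0],"xyz":[[-0.46,-0.043,0],[-0.46,-0.043,0],[-0.46,-0.043,0],[-0.46,-0.043,0],[-0.46,-0.043,0],[-0.46,-0.043,0],[-0.46,-0.043,0],[-0.46,-0.043,0],[0,0,0.25],[0,0,0.25],[0,0,0],[0,0,0]],"twist":[[0,0,0],[0,0,0],[0,0,0],[0,0,0],[0,0,0],[0,0,0],[0,0,0],[0,0,0],[0,0,0],[0,0,0],[0,0,0],[0,0,0]]}'; python3 - <<'E'
from ref import *
from cell import readout
S=cam("side");T=cam("top"); p=readout.read_state()["eef_pos"]
print("lid",p,refine([S],p[0],p[1]-1,p[2]-5,45,8))
print("REDin",refine([S],578,170,85,38,8),"RED T",refine([T],578,170,85,38,8),refine([S,T],578,170,85,38,8))
E
```

```text
clock: 15.65
eef_pos: [543.7, -197.5, 177.5]
tool_rot: [-3.142, 0.0, 1.572]
force: [0.1, 0.2, -0.5]
width: 24.0
gripper_force: 59.0
lid [ 544.09727407 -197.54018038  178.15768508] (array([ 543. , -204.5]), np.float64(107.0))
REDin (array([584.6, 178. ]), np.float64(55.5)) RED T (array([577.2, 171.9]), np.float64(85.4)) (array([577.4, 171.9]), np.float64(136.2))
```

```bash
python3 -m jog '{"claw":[0,0,0,0,0,0,0,0],"xyz":[[0,-0.018,0.15],[0,0,0.12],[0,0,0.1],[0,0,0.06],[0,0,0.04],[0,0,0.025],[0,0,0],[0,0,0]],"twist":[[0,0,0],[0,0,0],[0,0,0],[0,0,0],[0,0,0],[0,0,0],[0,0,0],[0,0,0]]}'
```

```text
clock: 16.75
eef_pos: [541.7, -197.5, 128.3]
tool_rot: [3.141, 0.0, 1.572]
force: [-1.3, -0.1, 3.3]
width: 24.1
gripper_force: 59.0
```

```bash
python3 -m jog '{"claw":[0.6,0.6,0.6,0.6,0.6,0.6,0.6,0.6,0.6,0.6,0.6,0.6],"xyz":[[0,0,0],[0,0,0],[0,0,0],[0,0,-0.2],[0,0,-0.4],[0,0,-0.42],[0.505,0.19,0],[0.505,0.19,0],[0.505,0.19,0],[0.505,0.19,0],[0,0,0],[0,0,0.3]],"twist":[[0,0,0],[0,0,0],[0,0,0],[0,0,0],[0,0,0],[0,0,0],[0,0,0],[0,0,0],[0,0,0],[0,0,0],[0,0,0],[0,0,0]]}'
python3 - <<'E'
from ref import *
S=cam("side");T=cam("top")
print("lid on yel",refine([S],542,-197,123,45,8),refine([T],542,-197,123,45,8))
E
```

```text
clock: 18.25
eef_pos: [619.2, 4.6, 201.3]
tool_rot: [3.137, 0.001, 1.573]
force: [-0.5, 0.2, -0.2]
width: 51.2
gripper_force: 0.0
lid on yel (array([ 541.5, -200.3]), np.float64(92.7)) (array([ 543.6, -200.2]), np.float64(101.5))
```

Red seats at TCP z = 82+31 = 113, so about 88 down from here (about 200).

```bash
python3 -m jog '{"claw":[0.6,0.6,0.6,0.6,0.6,0,0,0,0,0,0,0],"xyz":[[0,-0.01,0.25],[0,0,0.25],[0,0,0.24],[0,0,0.12],[0,0,0],[0,0,0],[0,0,0],[0,0,0],[0,0,0],[0,0,0],[0,0,0],[0,0,0]],"twist":[[0,0,0],[0,0,0],[0,0,0],[0,0,0],[0,0,0],[0,0,0],[0,0,0],[0,0,0],[0,0,0],[0,0,0],[0,0,0],[0,0,0]]}'; python3 -m jog '{"claw":[0,0,0,0,0,0],"xyz":[[0,0,-0.15],[0,0,-0.25],[0,0,-0.3],[0,0,-0.3],[0,0,0],[0,0,0]],"twist":[[0,0,0],[0,0,0],[0,0,0],[0,0,0],[0,0,0],[0,0,0]]}'
python3 - <<'E'
from ref import *
from cell import readout
S=cam("side");T=cam("top"); p=readout.read_state()["eef_pos"]; print(p.round(1))
print("lid",refine([S],p[0],p[1],p[2]-5,45,8),"GRNin",[refine(c,618,5,100,38,8) for c in([S],[T])],"REDin",[refine(c,578,171,85,38,8) for c in([S],[T],[S,T])])
cv2.imwrite("pics/lift3.png",cv2.resize(np.hstack([S[0][100:320,180:380,::-1],T[0][140:360,140:400,::-1]]),(790,378)))
E
```

```text
clock: 19.85
eef_pos: [617.5, 4.6, 115.3]
tool_rot: [3.139, 0.0, 1.572]
force: [0.0, -0.1, 6.5]
width: 24.0
gripper_force: 59.1
clock: 20.6
eef_pos: [615.5, 5.1, 213.2]
tool_rot: [-3.14, -0.0, 1.572]
force: [1.3, 0.1, -1.9]
width: 24.1
gripper_force: 59.0
[615.3   5.  212.5]
lid (array([615.5,  -3. ]), np.float64(84.0)) GRNin [(array([620. ,  10.6]), np.float64(72.2)), (array([617.7,   4.3]), np.float64(73.2))] REDin [(array([578.3, 178.7]), np.float64(57.0)), (array([570. , 173.9]), np.float64(16.4)), (array([578.3, 179. ]), np.float64(69.8))]
```

View pics/lift3.png

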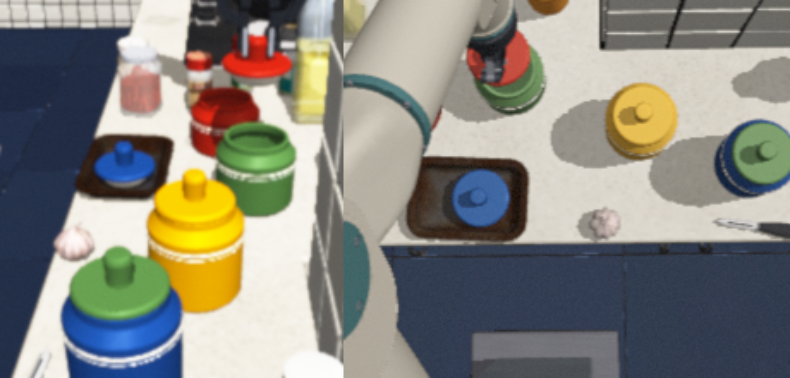

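Yellow is on yellow at (195,225 in the side half), and the red lid is held. Taking it to red at (577.5, 171.5).

```bash
python3 -m jog '{"claw":[0,0,0,0,0,0,0,0,0],"xyz":[[0.416,-0.093,0],[0.416,-0.093,0],[0.416,-0.093,0],[0.416,-0.093,0],[0,0,0.2],[0,0,0.25],[0,0,0.2],[0,0,0],[0,0,0]],"twist":[[0,0,0],[0,0,0],[0,0,0],[0,0,0],[0,0,0],[0,0,0],[0,0,0],[0,0,0],[0,0,0]]}'; python3 - <<'E'
from ref import *
from cell import readout
S=cam("side");T=cam("top"); p=readout.read_state()["eef_pos"]; print(p.round(1))
print("lid",[refine(c,p[0],p[1],p[2]-6,45,8) for c in([S],[T])],"GRNin",[refine(c,618,5,100,38,8) for c in([S],[T],[S,T])],"REDin",[refine(c,578,171,85,38,8) for c in([S],[T],[S,T])])
E
```

```text
clock: 21.82
eef_pos: [579.2, 171.0, 148.9]
tool_rot: [3.141, 0.0, 1.572]
force: [0.2, 0.2, -1.2]
width: 24.1
gripper_force: 59.1
[579.6 171.2 149.6]
lid [(array([581.4, 163.2]), np.float64(75.5)), (array([578.5, 172.1]), np.float64(79.9))] GRNin [(array([619.2,  10.6]), np.float64(83.9)), (array([618.3,   3.5]), np.float64(110.1)), (array([618.6,   4.1]), np.float64(177.2))] REDin [(array([579.6, 177.8]), np.float64(74.4)), (array([571.2, 174.2]), np.float64(51.3)), (array([583.4, 178.8]), np.float64(114.0))]
```

```bash
python3 -m jog '{"claw":[0,0,0,0,0,0,0,0],"xyz":[[0,-0.015,0.15],[0,0,0.12],[0,0,0.1],[0,0,0.06],[0,0,0.04],[0,0,0.03],[0,0,0],[0,0,0]],"twist":[[0,0,0],[0,0,0],[0,0,0],[0,0,0],[0,0,0],[0,0,0],[0,0,0],[0,0,0]]}'
```

```text
clock: 22.92
eef_pos: [577.4, 171.1, 100.3]
tool_rot: [3.141, -0.001, 1.572]
force: [-3.7, -0.9, 7.9]
width: 24.0
gripper_force: 60.0
```

```bash
python3 -m jog '{"claw":[0.6,0.6,0.6,0.6,0.6,0.6,0.6,0.6,0.6,0.6,0.6,0.6],"xyz":[[0,0,0],[0,0,0],[0,0,0],[0,0,-0.35],[0,0,-0.45],[0,0,-0.5],[-0.49,-0.087,0],[-0.49,-0.087,0],[-0.49,-0.087,0],[-0.49,-0.087,0],[-0.49,-0.087,0],[-0.49,-0.087,0]],"twist":[[0,0,0],[0,0,0],[0,0,0],[0,0,0],[0,0,0],[0,0,0],[0,0,0],[0,0,0],[0,0,0],[0,0,0],[0,0,0],[0,0,0]]}'; python3 -m jog '{"claw":[0.6,0.6,0.6,0.6,0.6,0.6,0.6,0.6],"xyz":[[-0.49,-0.087,0],[-0.49,-0.087,0],[-0.49,-0.087,0],[-0.49,-0.087,0],[-0.49,-0.087,0],[0,0,0],[0,0,0.25],[0,0,0]],"twist":[[0,0,0],[0,0,0],[0,0,0],[0,0,0],[0,0,0],[0,0,0],[0,0,0],[0,0,0]]}'
python3 - <<'E'
from ref import *
S=cam("side");T=cam("top")
print("red on red",[refine(c,577,171,93,45,8) for c in([S],[T])],"GRNin",[refine(c,618,5,100,38,8) for c in([S],[T],[S,T])],"grn lid",[refine(c,482,-369,138,45,8) for c in([S],[T])])
E
```

```text
clock: 24.42
eef_pos: [525.3, -124.5, 228.8]
tool_rot: [3.141, 0.0, 1.572]
force: [0.6, 0.4, -0.1]
width: 51.1
gripper_force: 0.0
clock: 25.42
eef_pos: [481.8, -366.1, 202.1]
tool_rot: [-3.138, -0.003, 1.573]
force: [-0.3, 0.7, -0.1]
width: 50.9
gripper_force: 0.0
red on red [(array([578.2, 167.3]), np.float64(77.4)), (array([578.6, 172.5]), np.float64(93.1))] GRNin [(array([619. ,  10.6]), np.float64(84.4)), (array([618.3,   3.5]), np.float64(110.1)), (array([618.6,   4. ]), np.float64(177.1))] grn lid [(array([ 481. , -370.9]), np.float64(106.5)), (array([ 490., -368.]), np.float64(52.4))]
```

Green lid on blue: TCP z for grasp is 112+31 = 143, so about 59 down and -2 in y.

```bash
python3 -m jog '{"claw":[0.6,0.6,0.6,0.6,0.6,0,0,0,0,0,0,0],"xyz":[[-0.02,0,0.2],[0,0,0.2],[0,0,0.13],[0,0,0.06],[0,0,0],[0,0,0],[0,0,0],[0,0,0],[0,0,0],[0,0,0],[0,0,0],[0,0,0]],"twist":[[0,0,0],[0,0,0],[0,0,0],[0,0,0],[0,0,0],[0,0,0],[0,0,0],[0,0,0],[0,0,0],[0,0,0],[0,0,0],[0,0,0]]}'; python3 -m jog '{"claw":[0,0,0,0,0,0],"xyz":[[0,0,-0.15],[0,0,-0.25],[0,0,-0.3],[0,0,-0.2],[0,0,0],[0,0,0]],"twist":[[0,0,0],[0,0,0],[0,0,0],[0,0,0],[0,0,0],[0,0,0]]}'
python3 - <<'E'
from ref import *
from cell import readout
S=cam("side");T=cam("top"); p=readout.read_state()["eef_pos"]; print(p.round(1))
print("lid",refine([S],p[0],p[1],p[2]-5,45,8),"BLUin",refine([S],481,-369,130,38,8))
E
```

```text
clock: 27.02
eef_pos: [482.8, -370.5, 145.7]
tool_rot: [3.14, 0.001, 1.572]
force: [-0.2, 0.5, 6.2]
width: 24.1
gripper_force: 59.1
clock: 27.78
eef_pos: [482.1, -369.5, 234.1]
tool_rot: [-3.141, -0.001, 1.572]
force: [-0.5, 0.8, -1.7]
width: 23.9
gripper_force: 59.0
[ 482.  -369.4  233.7]
lid (array([ 484. , -372.9]), np.float64(96.0)) BLUin (array([ 481.1, -367. ]), np.float64(86.6))
```

```bash
python3 -m jog '{"claw":[0,0,0,0,0,0,0,0,0,0,0,0],"xyz":[[0.467,0.17,0],[0.467,0.17,0],[0.467,0.17,0],[0.467,0.17,0],[0.467,0.17,0],[0.467,0.17,0],[0.467,0.17,0],[0.467,0.17,0],[0,0,0.3],[0,0,0.35],[0,0,0],[0,0,0]],"twist":[[0,0,0],[0,0,0],[0,0,0],[0,0,0],[0,0,0],[0,0,0],[0,0,0],[0,0,0],[0,0,0],[0,0,0],[0,0,0],[0,0,0]]}'; python3 - <<'E'
from cell import readout
print(readout.read_state()["eef_pos"])
E
```

```text
clock: 29.38
eef_pos: [618.5, 3.4, 170.4]
tool_rot: [3.141, 0.0, 1.572]
force: [-0.4, 0.1, -1.3]
width: 24.1
gripper_force: 59.1
[618.49165622   3.35909207 170.41469734]
```

```bash
python3 -m jog '{"claw":[0,0,0,0,0,0,0,0],"xyz":[[0.01,0,0.18],[0,0,0.14],[0,0,0.11],[0,0,0.06],[0,0,0.04],[0,0,0.03],[0,0,0],[0,0,0]],"twist":[[0,0,0],[0,0,0],[0,0,0],[0,0,0],[0,0,0],[0,0,0],[0,0,0],[0,0,0]]}'
```

```text
clock: 30.38
eef_pos: [618.0, 4.7, 115.7]
tool_rot: [3.141, -0.001, 1.572]
force: [-4.8, -0.6, 9.8]
width: 24.0
gripper_force: 60.2
```

```bash
python3 -m jog '{"claw":[0.6,0.6,0.6,0.6,0.6,0.6,0.6,0.6,0.6,0.6,0.6,0.6],"xyz":[[0,0,0],[0,0,0],[0,0,0],[0,0,-0.25],[0,0,-0.4],[0,0,-0.3],[0.116,-0.467,0],[0.116,-0.467,0],[0.116,-0.467,0],[0.116,-0.467,0],[0,0,0],[0,0,0]],"twist":[[0,0,0],[0,0,0],[0,0,0],[0,0,0],[0,0,0],[0,0,0],[0,0,0],[0,0,0],[0,0,0],[0,0,0],[0,0,0],[0,0,0]]}'; python3 - <<'E'
from ref import *
S=cam("side");T=cam("top")
print("grn on grn",[refine(c,618,4.5,108,45,8) for c in([S],[T])],"blu lid",[refine(c,431,51,30,45,8) for c in([S],[T])])
E
```

```text
clock: 31.88
eef_pos: [432.3, 51.0, 209.2]
tool_rot: [3.14, -0.0, 1.572]
force: [-0.3, 0.2, -0.3]
width: 51.4
gripper_force: 0.0
grn on grn [(array([618.6,   4.7]), np.float64(90.7)), (array([620.1,   4.9]), np.float64(96.6))] blu lid [(array([432.6,  49.4]), np.float64(87.8)), (array([429.4,  51.2]), np.float64(91.1))]
```

Down 173 mm to z = 36, then close.

```bash
python3 -m jog '{"claw":[0.6,0.6,0.6,0.6,0.6,0.6,0.6],"xyz":[[0,-0.005,0.35],[0,0,0.45],[0,0,0.4],[0,0,0.25],[0,0,0.12],[0,0,0],[0,0,0]],"twist":[[0,0,0],[0,0,0],[0,0,0],[0,0,0],[0,0,0],[0,0,0],[0,0,0]]}'
```

```text
clock: 32.85
eef_pos: [431.5, 50.9, 52.5]
tool_rot: [3.14, -0.0, 1.572]
force: [-0.2, 0.1, -0.2]
width: 51.1
gripper_force: 0.0
```

```bash
python3 -m jog '{"claw":[0.6,0.6,0.6,0,0,0,0,0,0,0],"xyz":[[0,0,0.1],[0,0,0.06],[0,0,0],[0,0,0],[0,0,0],[0,0,0],[0,0,0],[0,0,0],[0,0,0],[0,0,0]],"twist":[[0,0,0],[0,0,0],[0,0,0],[0,0,0],[0,0,0],[0,0,0],[0,0,0],[0,0,0],[0,0,0],[0,0,0]]}'; python3 -m jog '{"claw":[0,0,0,0,0,0,0,0],"xyz":[[0,0,-0.2],[0,0,-0.4],[0,0,-0.45],[0,0,-0.45],[0,0,-0.45],[0,0,0],[0,0,0],[0,0,0]],"twist":[[0,0,0],[0,0,0],[0,0,0],[0,0,0],[0,0,0],[0,0,0],[0,0,0],[0,0,0]]}'
python3 - <<'E'
from ref import *
from cell import readout
S=cam("side");T=cam("top"); p=readout.read_state()["eef_pos"]; print(p.round(1))
print("lid",[refine(c,p[0],p[1],p[2]-6,45,8) for c in([S],[T])],"BLUin",[refine(c,481,-369,130,38,8) for c in([S],[T],[S,T])])
E
```

```text
clock: 34.1
eef_pos: [431.1, 51.1, 36.7]
tool_rot: [3.14, -0.001, 1.572]
force: [-0.3, 0.5, 6.7]
width: 23.8
gripper_force: 58.5
clock: 35.1
eef_pos: [429.5, 50.8, 229.7]
tool_rot: [-3.139, 0.001, 1.572]
force: [0.2, 0.0, -1.1]
width: 24.2
gripper_force: 59.2
[429.9  50.6 229.9]
lid [(array([432.4,  42.6]), np.float64(77.5)), (array([427.7,  51.3]), np.float64(78.3))] BLUin [(array([ 481.4, -367.6]), np.float64(96.2)), (array([ 480.4, -369. ]), np.float64(115.2)), (array([ 480.9, -368.3]), np.float64(205.9))]
```

```bash
python3 -m jog '{"claw":[0,0,0,0,0,0,0,0,0,0,0,0],"xyz":[[-0.466,0.057,0],[-0.466,0.057,0],[-0.466,0.057,0],[-0.466,0.057,0],[-0.466,0.057,0],[-0.466,0.057,0],[-0.466,0.057,0],[-0.466,0.057,0],[-0.466,0.057,0],[0,0,0.3],[0,0,0.1],[0,0,0]],"twist":[[0,0,0],[0,0,0],[0,0,0],[0,0,0],[0,0,0],[0,0,0],[0,0,0],[0,0,0],[0,0,0],[0,0,0],[0,0,0],[0,0,0]]}'; python3 - <<'E'
from ref import *
from cell import readout
S=cam("side");p=readout.read_state()["eef_pos"]; print(p.round(1))
print("lid",refine([S],p[0],p[1],p[2]-6,45,8))
E
```

```text
clock: 36.7
eef_pos: [482.1, -367.2, 189.6]
tool_rot: [-3.139, -0.002, 1.573]
force: [-0.4, 0.5, -1.1]
width: 24.0
gripper_force: 59.2
[ 482.7 -367.7  190.6]
lid (array([ 484.6, -372.9]), np.float64(106.6))
```

```bash
python3 -m jog '{"claw":[0,0,0,0,0,0,0,0],"xyz":[[0,-0.015,0.13],[0,0,0.1],[0,0,0.1],[0,0,0.06],[0,0,0.04],[0,0,0.03],[0,0,0],[0,0,0]],"twist":[[0,0,0],[0,0,0],[0,0,0],[0,0,0],[0,0,0],[0,0,0],[0,0,0],[0,0,0]]}'
```

```text
clock: 37.75
eef_pos: [481.1, -368.5, 144.9]
tool_rot: [3.141, 0.0, 1.572]
force: [0.8, 1.2, -1.3]
width: 23.8
gripper_force: 59.2
```

The force reading shows the lid is still hanging, so I'll go slightly lower until it makes contact.

```bash
python3 -m jog '{"claw":[0,0,0,0],"xyz":[[0,0,0.01],[0,0,0.01],[0,0,0],[0,0,0]],"twist":[[0,0,0],[0,0,0],[0,0,0],[0,0,0]]}'
```

```text
clock: 38.25
eef_pos: [481.1, -368.6, 144.7]
tool_rot: [3.14, -0.0, 1.572]
force: [-2.4, 3.3, 11.8]
width: 23.6
gripper_force: 60.5
```

Contact made at the expected height. Release, retreat and inspect.

```bash
python3 -m jog '{"claw":[0.6,0.6,0.6,0.6,0.6,0.6,0.6,0.6,0.6,0.6,0.6],"xyz":[[0,0,0],[0,0,0],[0,0,0],[0,0,-0.2],[0,0,-0.3],[0,0,-0.5],[0,0,-0.5],[0.4,0,0],[0.4,0,0],[0.4,0,0],[0,0,0]],"twist":[[0,0,0],[0,0,0],[0,0,0],[0,0,0],[0,0,0],[0,0,0],[0,0,0],[0,0,0],[0,0,0],[0,0,0],[0,0,0]]}'
python3 - <<'E'
from ref import *
S=cam("side");T=cam("top")
for n,a in dict(red=(577.5,171,93,45),grn=(618,4.5,108,45),yel=(542,-198,123,45),blu=(481,-368.5,138,45)).items(): print(n,[refine(c,*a,8) for c in([S],[T],[S,T])])
cv2.imwrite("pics/end.png",cv2.resize(np.hstack([S[0][130:360,180:380,::-1],T[0][140:370,140:420,::-1]]),(798,382)))
E
```

```text
clock: 39.62
eef_pos: [481.5, -244.6, 292.4]
tool_rot: [-3.141, -0.003, 1.578]
force: [0.4, -0.6, -1.1]
width: 51.2
gripper_force: 0.0
red [(array([578., 168.]), np.float64(78.0)), (array([578.8, 172.3]), np.float64(93.5)), (array([578.7, 171.9]), np.float64(167.2))]
grn [(array([618.7,   4.7]), np.float64(90.9)), (array([620.1,   4.8]), np.float64(95.6)), (array([619.8,   4.8]), np.float64(184.9))]
yel [(array([ 541.4, -200.3]), np.float64(92.7)), (array([ 544.5, -190. ]), np.float64(46.9)), (array([ 543.2, -199.7]), np.float64(133.8))]
blu [(array([ 481.4, -367.3]), np.float64(99.7)), (array([ 480.4, -370.6]), np.float64(85.5)), (array([ 481.7, -368. ]), np.float64(180.5))]
```

View pics/end.png

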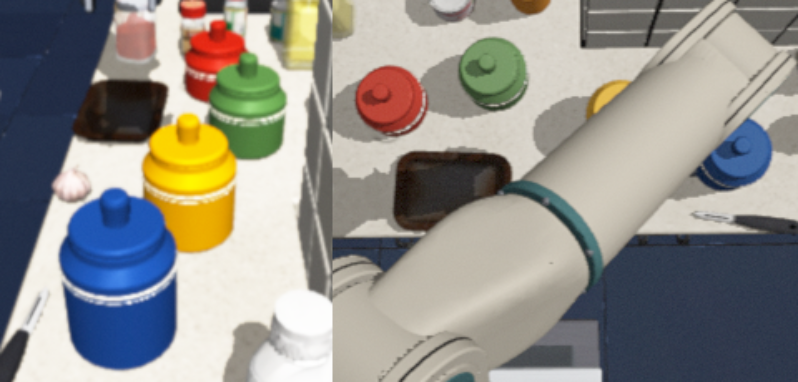

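The final picture shows all four lids flat on canisters of their own colour: blue (118,240), yellow (190,165), green (247,100) and red (216,60). The tray is empty and the gripper is clear.

```bash
python3 -c "
from cell import order; print(order.finish_job())"
```

```text
the job is handed in; nothing more can be done
None
```

All four lids are back and seated on the canisters of their own colour, and I handed the job in at about 40 s of the allowed 112 s; the hand-in call gave no verdict.

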